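# Pin the swing clamp of an injector test fixture

## Robot

A 7-joint arm with a two-finger parallel gripper is mounted at the origin on the work surface. World frame = base frame: x ahead of the robot, y to its left, z up, the work surface at z = 0. Lengths are in m, angles in rad, forces in N, time in s.
With the tool pointing down it reaches from about 0.425 to 0.925 m from the base axis. Payload 6.8 kg.
Tool frame: the origin (TCP) lies on the front face of the gripper's body, between the roots of the fingers; the fingertips stand 73 mm ahead of it and the grasp point (between the pads) lies 54 mm ahead of it (env.nose_length is the distance from the TCP to the fingertips, in m); z points along the fingers, y is the direction in which the jaws open and shut (so a half turn about z gives the same grasp; the last joint's range is limited). The gripper opens to 85 mm and grips with 20 to 120 N. Pads are 22 mm wide; open, the fingers measure 114 mm over their backs; the gripper's body (76 mm by 85 mm) begins 54 mm behind the grasp point. The pads swing forward as they close: fully open they stand 13 mm farther back than shut.
Start: joints at [1.051, 0.477, 0.022, 1.555, -0.011, 1.109, -0.083], TCP at [0.27, -0.619, 0.304] pointing down, gripper open.
Joint ranges: [-2.96, 2.96], [-0.34, 2.1], [-1.41, 1.46], [0.24, 2.44], [-1.37, 4.51], [0.17, 1.92], [-2.96, 2.96]. Speed limits (rad/s): [2.39, 2.39, 3.14, 3.14, 3.14, 3.14, 3.14].

## Interface

Orientations are given as a unit quaternion [w, x, y, z].
In Python, from cell import env, kin, camera, calibration, job gives the robot as it stands. The module is installed in compiled form; this text tells all that it offers. Calls block until the motion is done:
- env.reach(position, orientation): joint-space move of the TCP to a pose.
- env.movel(position, velocity=0.15, rot=None, stop_force=None): straight line of the TCP; rot=None keeps the orientation; velocity is the mean speed in m/s. With stop_force (N) it stops when the force on the tool has changed by that much, and returns True; else False.
- env.goto_joints(angles): joint-space move.
- env.grip(opening, f_grip=None): finger opening in m; f_grip is the grip in N (None keeps the last); returns when the fingers have stopped.
- env.dwell(seconds).
- kin.inverse_kinematics(position, orientation): joint angles nearest the present ones, or None.
- env.get_state(): the state.
- camera(name): name is "scene" or "top"; returns (picture, depth): 384x512x3 uint8, blue, green, red; 384x512 float32, m along the optical axis (not along the pixel's ray), 0 where there is no reading.
- calibration(name): a dict with "fx", "fy", "cx", "cy" (pixels), "rvec" (rotation vector, rad) and "tvec" (3), from world to camera coordinates, as OpenCV has them. Camera axes: x right, y down, z forward; pixel columns grow to the right and rows downward; lengths in m; the calibration is good to about 2 mm. A picture is of the moment at which its call begins. calibration takes no time and is no camera call.
A pose or a line that the arm cannot do raises env.PlanningError and nothing moves.
- job.job_done(): hands the job in, once; it reports no verdict.
The state is a dict: "time": time; "qpos": joint angles; "joint_velocities": joint speeds; "joint_torque": joint torques, N m; "tcp_pos": TCP position; "orientation": TCP orientation; "force": force on the tool from outside, world axes, zero at the start; "torque": the same for the moment, N m; "opening": finger opening in m.
Only numpy, scipy, OpenCV 4.12 (cv2) and the standard library are available. Lean on these libraries where they do the work, as an engineer would, in place of code of your own. Each camera call takes 0.05 s, during which the arm holds its last target. There are 200 camera calls.

## Task

Make the clamp fixture ready for a test run: swing its clamp plate back across the slide bar and lock it with the plain round-grip locking pin from the rack, pushed down through the plate's eye and into the bore of the bar beneath until its collar sits on the plate, then let go. Where the bar's bore lies along the bar has to be felt for with the pin, carrying the plate along. Leave the other two pins in the rack and everything else where it stands.

Things in the scene. Friction and masses are not known exactly. Their poses are not given: they have to be found in the camera images.
- fixture: fixed black steel clamp fixture, origin under its middle on the table; block 115 mm along own x, own y -113 to +89 mm, top 65 mm up. A bright steel slide bar, 160 x 39 mm, clamped fast, runs through it along own x at own y = 55 mm, its top 75 mm up. The plate's pivot is a post at own (0, -75) mm; its black cap, 34 mm wide, is 103 mm up
- bar_mid (a point): point at own (0, 55, 75) mm of the fixture, on the bar's top face; axes as the fixture's. The bar has one upright through bore, 16 mm wide, 2 mm chamfer, open down to the table, on its centre line but anywhere from -16 to +16 mm along own x from this point; its place is not reported
- clamp_plate (a joint): swing angle (rad) of the black steel clamp plate, 210 x 70 x 16 mm, underside 77 and top 93 mm above the table. 0: it points along the fixture's +y, eye above bar_mid. Starts at 0.42 to 0.8, counter-clockwise from above (free end toward the fixture's -x). Stays where left; 2 N at the eye turns it; stops at -0.3 and 1.0. Free end 185 mm from the pivot axis
- eye (a point): centre of the plate's eye at the plate's top face (93 mm above the table): a through hole 18 mm wide with a 1.5 mm chamfer, 130 mm from the pivot axis, on the plate's middle line. Axes turn with the plate: +y runs from pivot to eye
- push_edge (a point): point on the plate's long side face that faces the fixture's -x, 170 mm from the pivot (near the free corner), half-way up the plate (85 mm above the table): push here along the plate's own +x to swing it over the bar
- rack: fixed grey block, 70 mm along own x, 210 mm along own y, 90 mm high, with three through holes 25 mm wide at own y = -65, 0, +65 mm, each with an upright pin resting by its collar on the top. Origin under its middle
- pin_grip (a point): the locking pin: centre of its plain upright round black grip (28 mm wide, 46 mm tall), 28 mm above the collar's underside, 118 mm above the table while in the rack. Own z is up along the pin. Below the grip: steel collar 34 mm wide, 5 mm thick, then a steel shank 14 mm wide, 78 mm long, its last 10 mm tapering to 8 mm. About 0.16 kg. It stands in any of the three rack holes
- pin_collar (a point): point on the pin's axis at the collar's underside, 28 mm below the grip's centre
- pin_tip (a point): end of the pin's tapered nose, 106 mm below the grip's centre
- t_pin: another pin in the rack, with a crosswise T handle 62 mm long, 36 mm above the collar at its top, along own x; not to be used. Origin at its collar's underside
- ball_pin: another pin in the rack, with a 28 mm ball knob reaching 40 mm above the collar; not to be used. Origin at its collar's underside
- carton: upright blue carton, 50 x 75 x 130 mm, origin under its middle; leave standing
- sample_jar: amber glass jar, 64 mm wide, 90 mm tall, origin under its middle; leave standing
- nozzle_body: upright turned steel nozzle body, 44 mm wide, 115 mm tall, origin under its middle; leave standing
- spanner: steel spanner lying flat, about 170 mm long; leave
- flange_ring: flat steel ring, 72 mm wide, 14 mm thick; leave
- damper_puck: black rubber puck, 56 mm wide, 30 mm tall; leave
Not all that is in view belongs to the job. What is shaped like the part that bears pin_grip but purple is not meant.

How it is judged:
On the way:
1. the clamp plate has been swung over the slide bar (value of joint clamp_plate between -0.25 and 0.25 rad), for 0.2 s.
At the end, for the whole second after the job is handed in: the locking pin stands upright (within 0.08 rad) through the plate's eye (within 5 mm) and down in the bar's bore, its collar within 3 mm of the plate's top face and its tip within 19 mm of the table; pin and plate at rest and the pin let go (horizontal distance between pin_collar and eye below 0.005 m and z of pin_collar in the frame of eye below 0.003 m and z of pin_tip in the frame of fixture below 0.019 m and horizontal distance between pin_tip and bar_mid below 0.023 m and angle between pin_grip's own z axis and vertical below 0.08 rad and linear speed of pin below 0.02 m/s and velocity of joint clamp_plate between -0.05 and 0.05 rad/s); the robot touches nothing.
It fails at once if another pin was taken from the rack or moved over 15 mm (distance of any of t_pin, ball_pin from where it was at the start of the episode above 0.015 m).
It fails at once if a standing bystander was knocked over (angle between any of carton, sample_jar, nozzle_body's own z axis and vertical above 0.5 rad).
It fails at once if a bystander was shifted over 30 mm (distance of any of carton, sample_jar, nozzle_body, spanner, flange_ring, damper_puck from where it was at the start of the episode above 0.03 m).
It also fails if it takes over 72 s, if anything falls off the work surface, if the arm or the gripper's body presses on something with over 40 N, if the wrist force passes 120 N, or if a joint passes its speed limit or range.

## Working session

There is one attempt and no reset: what is moved stays moved. The work goes in short steps, each a Python script; the robot and the scene stay as the last script left them, time stands still between calls to the robot, and variables do not carry over. Pictures are saved under pics/ and viewed, about 8 in all and at most 12, crops included, and the job is handed in when it is done.

```bash
mkdir -p pics
cat > h.py <<'E'
import numpy as np, cv2
from cell import env, kin, camera, calibration, job
def w(name, depth, pts, r=1):
    c=calibration(name); R=cv2.Rodrigues(np.array(c["rvec"],float))[0]; t=np.array(c["tvec"],float).ravel()
    o=[]
    for u,v in pts:
        d=depth[int(v)-r:int(v)+r+1,int(u)-r:int(u)+r+1]; d=d[d>0]; z=np.median(d) if d.size else np.nan
        o.append(R.T@(np.array([(u-c["cx"])/c["fx"]*z,(v-c["cy"])/c["fy"]*z,z])-t))
    return np.array(o)
def cloud(name,depth):
    c=calibration(name); R=cv2.Rodrigues(np.array(c["rvec"],float))[0]; t=np.array(c["tvec"],float).ravel()
    v,u=np.mgrid[:384,:512]; P=np.stack([(u-c["cx"])/c["fx"]*depth,(v-c["cy"])/c["fy"]*depth,depth],-1)
    return (P-t)@R
E
python3 - <<'E'
from h import *
np.set_printoptions(precision=4,suppress=True)
for n in("top","scene"):
    p,d=camera(n); np.save(n+"_d.npy",d); cv2.imwrite(f"pics/{n}0_raw.png",p); cv2.imwrite(f"pics/{n}0.png",cv2.resize(p,(768,576)))
    c=calibration(n); R=cv2.Rodrigues(np.array(c["rvec"],float))[0]; print(n,c["fx"],-R.T@np.array(c["tvec"]).ravel(), R)
print(env.get_state())
E
```

```text
top 487.7120548661781 [ 0.3105 -0.0299  1.5089] [[ 0.0222 -0.9996  0.0156]
 [-0.9804 -0.0248 -0.1955]
 [ 0.1958 -0.0109 -0.9806]]
scene 374.0180891360944 [1.1756 0.3989 0.7496] [[-0.5946  0.8038  0.0212]
 [ 0.5282  0.4103 -0.7434]
 [-0.6062 -0.4308 -0.6685]]
{'time': 0.1, 'qpos': array([ 1.0509,  0.4777,  0.0223,  1.5563, -0.0115,  1.1093, -0.0831]), 'joint_velocities': array([-0.0003, -0.0018,  0.0008, -0.0024,  0.0011,  0.0006, -0.0012]), 'joint_torque': array([  0.0051, -59.7752,   1.6139, -28.1953,   0.0128,   0.005 ,
        -0.    ]), 'tcp_pos': array([ 0.27  , -0.6182,  0.3031]), 'orientation': array([-0.0007,  0.9789,  0.2045, -0.0002]), 'force': array([ 0.7707,  0.0992, -0.4351]), 'torque': array([-0.0211,  0.0275,  0.0054]), 'opening': 0.08513635721467376}
```

View pics/top0.png

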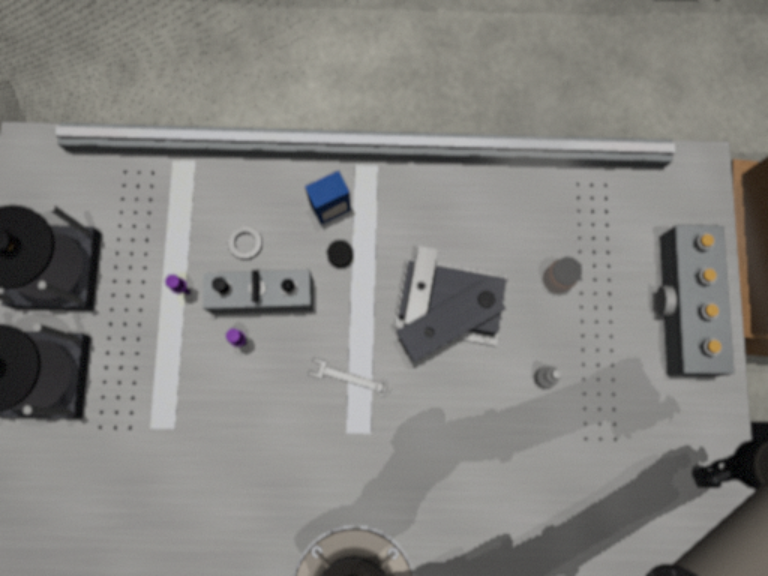

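View pics/scene0.png

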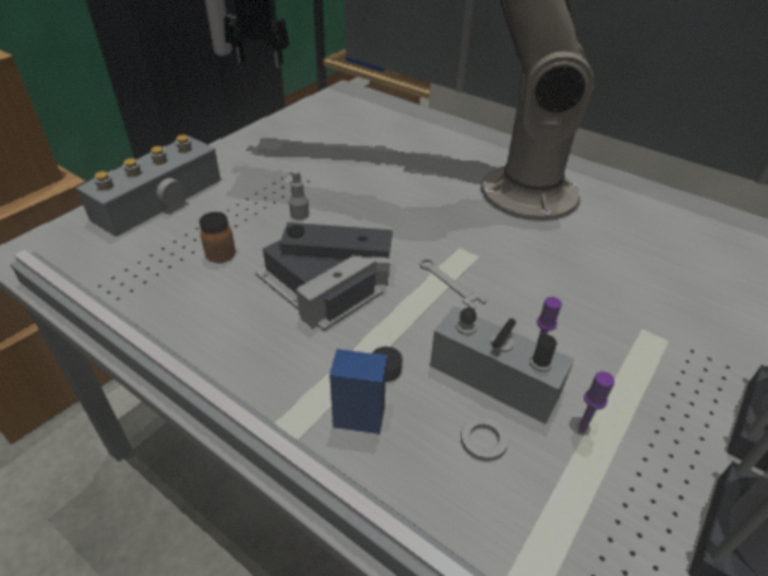

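```bash
cat > m.py <<'E'
from h import *
np.set_printoptions(precision=4,suppress=True)
d=np.load("top_d.npy"); P=cloud("top",d); p=cv2.imread("pics/top0_raw.png")
v,u=np.mgrid[:384,:512]; g=p.max(-1)
def rect(m,name):
    m=cv2.morphologyEx(m.astype(np.uint8),cv2.MORPH_OPEN,np.ones((2,2)))
    n,l,s,c=cv2.connectedComponentsWithStats(m); k=1+s[1:,4].argmax(); q=P[l==k]
    (c,sz,a)=cv2.minAreaRect(q[:,:2].astype(np.float32)*1000); print(name,len(q),np.median(q[:,2]),"c",c,"size",sz,"ang",a, "mean",q.mean(0)); return q
fx=(u>255)&(u<345)&(v>155)&(v<250)
rk=(u>130)&(u<215)&(v>170)&(v<215)
z=P[...,2]
pl=rect(fx&(z>.085)&(z<.099),"plate")
rect(fx&(z>.0985),"cap")
rect(fx&(z>.07)&(z<.083)&(g>120),"bar")
rect(fx&(z>.055)&(z<.099),"all")
rect(rk&(z>.082)&(z<.098),"rack")
for n,(a,b) in dict(grip=(135,160),T=(160,182),ball=(182,205)).items():
    rect(rk&(u>a)&(u<b)&(z>.112),n)
print(w("top",d,[(421/1.5,286/1.5),(430/1.5,332/1.5),(486/1.5,299/1.5)]))
a=cv2.resize(p[155:250,250:345],(580,580),interpolation=cv2.INTER_CUBIC); 
ds=cv2.imread("pics/scene0_raw.png")
cv2.imwrite("pics/c1.png",np.clip(a.astype(float)*1.6,0,255).astype(np.uint8))
E
python3 m.py
```

```text
plate 1523 0.09189943167176517 c (473.32867431640625, -133.87496948242188) size (104.50643920898438, 372.03802490234375) ang 41.747135162353516 mean [ 0.5125 -0.1772  0.0981]
cap 75 0.10142298416197668 c (556.796630859375, -251.61483764648438) size (25.271732330322266, 32.509422302246094) ang 13.747867584228516 mean [ 0.557  -0.2503  0.1007]
bar 535 0.07403777868217816 c (492.2887878417969, -99.60826873779297) size (48.41977310180664, 386.4146423339844) ang 76.158935546875 mean [ 0.5895 -0.1229  0.0764]
all 3194 0.07805465491034626 c (476.6492919921875, -175.69578552246094) size (217.71511840820312, 384.8284912109375) ang 78.23095703125 mean [ 0.5481 -0.1714  0.0859]
rack 1386 0.08863227482233954 c (575.6898193359375, 204.98110961914062) size (81.41657257080078, 210.45513916015625) ang 4.110739707946777 mean [0.5669 0.2001 0.0885]
grip 94 0.13754479240003015 c (568.412353515625, 266.4854736328125) size (23.36427116394043, 23.841087341308594) ang 7.8016886711120605 mean [0.5669 0.2655 0.1309]
T 99 0.11775338603756208 c (443.82208251953125, 102.40911865234375) size (373.09234619140625, 43.83096694946289) ang 38.07329177856445 mean [0.568  0.1981 0.1268]
ball 74 0.12264605965425886 c (450.26068115234375, 51.99750518798828) size (322.8724365234375, 26.837188720703125) ang 35.112186431884766 mean [0.5676 0.1349 0.1373]
[[ 0.5945 -0.1235  0.0412]
 [ 0.5045 -0.1452  0.0098]
 [ 0.5601 -0.2472  0.1018]]
```

View pics/c1.png

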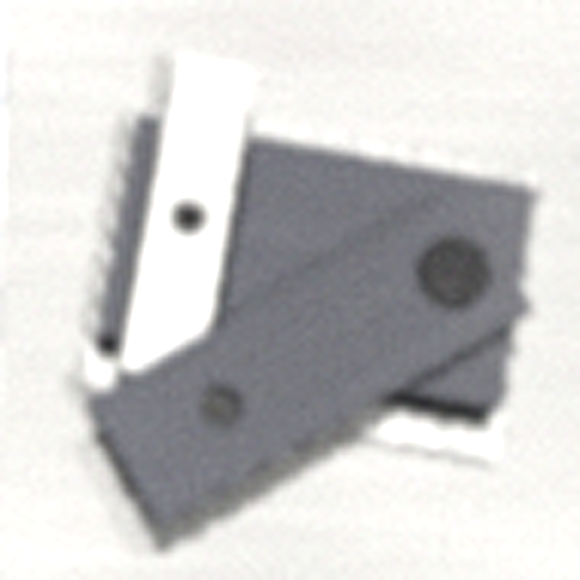

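```bash
cat >> h.py <<'E'
def ray(name,u,v,z):
    c=calibration(name); R=cv2.Rodrigues(np.array(c["rvec"],float))[0]; t=np.array(c["tvec"],float).ravel()
    o=-R.T@t; d=R.T@np.array([(u-c["cx"])/c["fx"],(v-c["cy"])/c["fy"],1]); return (o+d*(z-o[2])/d[2])
E
cat > m2.py <<'E'
from h import *
np.set_printoptions(precision=4,suppress=True)
k=580/95
C=lambda x,y,z: ray("top",250+(x+.5)/k-.5,155+(y+.5)/k-.5,z)[:2]
piv=C(455,272,.103); eye=C(222,405,.093); bore=C(188,216,.075)
print("piv",piv,"eye",eye,np.linalg.norm(eye-piv),"bore",bore)
for a,b in(((256,75),(216,310)),((172,75),(128,350))):
    A,B=C(*a,.075),C(*b,.075); print("bar edge",A,B,np.arctan2(*(A-B)[::-1]))
A,B=C(250,135,.065),C(535,187,.065); print("block +x edge",A,B,np.arctan2(*(A-B)[::-1])-np.pi/2)
A,B=C(97,403,.093),C(163,548,.093); print("plate end",A,B,np.linalg.norm(A-B),(A+B)/2-piv,np.linalg.norm((A+B)/2-piv))
fy=None
d=np.load("top_d.npy"); P=cloud("top",d); p=cv2.imread("pics/top0_raw.png"); v,u=np.mgrid[:384,:512]
for a,b in((137,158),(182,203)):
    m=(u>a)&(u<b)&(v>178)&(v<205)&(P[...,2]>.115)&(P[...,2]<.145)
    q=P[m]; print(len(q),np.median(q[:,:2],0),q[:,:2].min(0),q[:,:2].max(0),np.percentile(q[:,2],[10,50,90]),u[m].mean(),v[m].mean())
a=cv2.resize(p[165:240,105:215],(800,545),interpolation=cv2.INTER_CUBIC)
cv2.imwrite("pics/c2.png",np.clip(a.astype(float)*1.6,0,255).astype(np.uint8))
E
python3 m2.py
```

```text
piv [ 0.5605 -0.2473] eye [ 0.4949 -0.1367] 0.1286099160068462 bore [ 0.5901 -0.1204]
bar edge [ 0.6622 -0.1533] [ 0.5438 -0.1347] -0.15594885792255087
bar edge [ 0.6611 -0.1116] [ 0.523 -0.092] -0.14087501203787134
block +x edge [ 0.6339 -0.1514] [ 0.6111 -0.2932] -0.15941478244851393
plate end [ 0.4944 -0.0768] [ 0.426  -0.1094] 0.07575160006896736 [-0.1003  0.1542] 0.18396051803368552
91 [0.5683 0.2672] [0.5566 0.2547] [0.5828 0.2815] [0.123  0.1388 0.1422] 146.06593406593407 189.95604395604394
69 [0.573  0.1402] [0.5602 0.1266] [0.5867 0.1527] [0.1195 0.1242 0.1289] 191.36231884057972 190.2608695652174
```

View pics/c2.png

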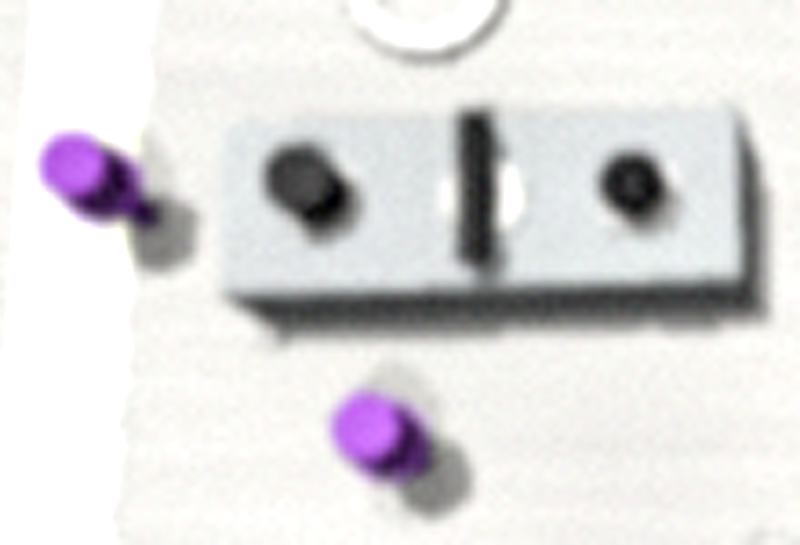

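Top view: bore visible on the bar at about fixture x = +10 mm, the plate swung to about 0.69 rad, and the plain black grip is in the rack's left hole. The swing comes first.

```bash
cat >> h.py <<'E'
from scipy.spatial.transform import Rotation as Ro
np.set_printoptions(precision=4,suppress=True)
PSI=-0.152; PIV=np.array([.5605,-.2473]); FX=np.array([np.cos(PSI),np.sin(PSI)]); FY=np.array([-FX[1],FX[0]])
def down(a):
    y=np.array([np.cos(a),np.sin(a),0]); z=np.array([0,0,-1.]); q=Ro.from_matrix(np.stack([np.cross(y,z),y,z],1)).as_quat(); return np.r_[q[3],q[:3]]
def pax(th): # plate x,y axes
    a=PSI+th; x=np.array([np.cos(a),np.sin(a)]); return x,np.array([-x[1],x[0]])
def st():
    s=env.get_state(); print("t %.2f"%s["time"],"tcp",s["tcp_pos"],"F",s["force"],"open %.4f"%s["opening"]); return s
E
python3 - <<'E'
from h import *
q=down(-1.5708-.152)
print("pin top",ray("top",146.2,189.4,.141),"ball",ray("top",105+632/7.27,165+183/7.27,.128), "nozzle", ray("top",550/1.5,375/1.5,.11))
def P(th,off,r=.165):
    x,y=pax(th); return PIV+r*y-off*x
z=.157
a=P(.69,.066)
print(a,kin.inverse_kinematics(np.r_[a,z],q))
env.grip(0.0,40)
env.reach(np.r_[a,.29],q); env.movel(np.r_[a,z],.2); st()
for th in np.linspace(.62,-.07,8):
    off=.035+.011*np.cos(th+0)+.0145*max(0,np.sin(th))
    env.movel(np.r_[P(th,off),z],.08); 
    s=st()
env.movel(np.r_[P(-.07,.07),z],.15)
env.movel(np.r_[P(-.07,.07),.28],.3)
st()
E
```

```text
pin top [0.5692 0.2661 0.141 ] ball [0.5727 0.1376 0.128 ] nozzle [ 0.4145 -0.3675  0.11  ]
[ 0.4193 -0.1394] [ 0.2971  0.3243 -0.1362  2.2135  0.0758  0.608  -1.6172]
t 3.51 tcp [ 0.4198 -0.1397  0.1576] F [-0.1948  0.095   1.1065] open 0.0000
t 3.98 tcp [ 0.4399 -0.1232  0.1572] F [0.4533 0.3771 0.0538] open -0.0000
t 4.34 tcp [ 0.4532 -0.1115  0.157 ] F [ 0.0288 -0.4217  0.0584] open -0.0003
t 4.72 tcp [ 0.4679 -0.1014  0.157 ] F [-0.63   -0.9249 -0.6868] open 0.0003
t 5.09 tcp [ 0.4836 -0.0928  0.157 ] F [ 1.1189  0.1245 -0.3065] open 0.0003
t 5.47 tcp [ 0.5003 -0.0859  0.157 ] F [ 0.6431 -0.1083 -0.1861] open -0.0002
t 5.84 tcp [ 0.5174 -0.0809  0.157 ] F [ 0.1104  0.284  -0.157 ] open -0.0003
t 6.22 tcp [ 0.5351 -0.0777  0.157 ] F [-0.1033 -0.4778  0.1208] open 0.0001
t 6.58 tcp [ 0.5522 -0.0761  0.157 ] F [-0.8982  0.4986 -0.2709] open -0.0002
t 7.45 tcp [ 0.5292 -0.0712  0.281 ] F [-0.8265 -0.4419 -1.1855] open 0.0000
```

Run:
```python
from h import *
g=np.array([.569,.2665])
s=st()
a=min([.03,.03-np.pi,.03+np.pi],key=lambda a:abs((kin.inverse_kinematics(np.r_[g,.26],down(a)) if kin.inverse_kinematics(np.r_[g,.26],down(a)) is not None else np.full(7,9.))[6]-s["qpos"][6]))
print("a",a)
q=down(a)
env.reach(np.r_[g,.26],q); env.grip(.06,60)
p,d=camera("top"); np.save("top1_d.npy",d); cv2.imwrite("pics/top1_raw.png",p)
b=cv2.resize(p[155:250,250:345],(580,580),interpolation=cv2.INTER_CUBIC); cv2.imwrite("pics/c3.png",np.clip(b.astype(float)*1.6,0,255).astype(np.uint8))
env.movel(np.r_[g,.178],.15,stop_force=8); st()
env.grip(.02,60); s=st()
p,d=camera("scene"); cv2.imwrite("pics/s1.png",p[150:310,200:420][...,:].repeat(3,0).repeat(3,1))
print(kin.inverse_kinematics(np.r_[.59,-.12,.3],q))
```

```text
t 7.45 tcp [ 0.5292 -0.0712  0.281 ] F [-0.8265 -0.4419 -1.1855] open 0.0000
a 0.03
t 10.08 tcp [0.5693 0.267  0.1786] F [ 1.0989 -0.3561  0.4405] open 0.0601
t 10.47 tcp [0.5699 0.2669 0.1795] F [ 0.4964 -0.3759  6.2964] open 0.0267
[ 0.5673  0.4303 -0.6204  1.7077  0.2766  1.0926 -0.1086]
```

View pics/c3.png

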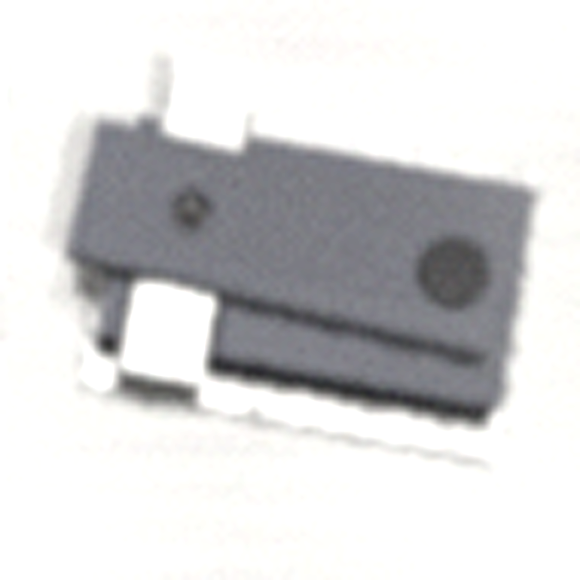

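View pics/s1.png

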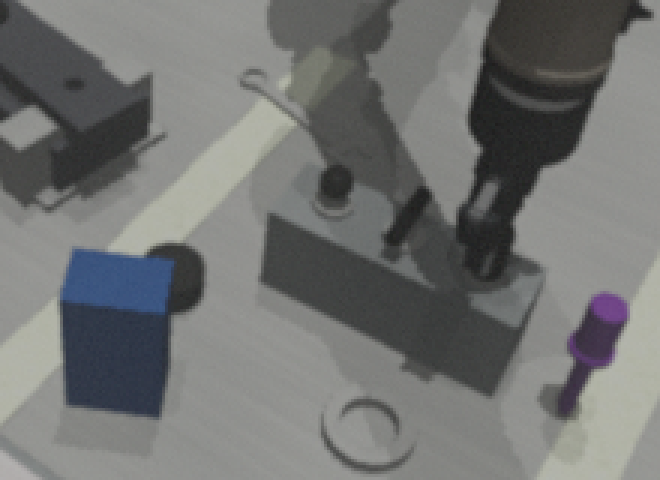

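Run:
```python
from h import *
k=580/95
C=lambda x,y,z: ray("top",250+(x+.5)/k-.5,155+(y+.5)/k-.5,z)[:2]
eye=C(190,208,.093); bore=C(188,216,.075); bm=PIV+.13*FY
f=lambda p:np.array([(p-bm)@FX,(p-bm)@FY])
print("eye",eye,f(eye),"bore",bore,f(bore))
s=st(); T=s["tcp_pos"]; q=down(.03)
env.movel(np.r_[T[:2],.36],.2,stop_force=None); st()
env.reach(np.r_[(eye+bore)/2,.34],q); env.movel(np.r_[(eye+bore)/2,.29],.2); st()
for n in("top","scene"):
    p,d=camera(n); np.save(n+"2_d.npy",d); cv2.imwrite(f"pics/{n}2_raw.png",p)
p=cv2.imread("pics/scene2_raw.png"); b=cv2.resize(p[90:240,150:300],(600,600),interpolation=cv2.INTER_CUBIC); cv2.imwrite("pics/s2.png",np.clip(b.astype(float)*1.6,0,255).astype(np.uint8))
```

```text
eye [ 0.5906 -0.1202] [0.0105 0.0002] bore [ 0.5901 -0.1204] [ 0.0101 -0.0001]
t 10.53 tcp [0.5699 0.2669 0.1795] F [ 0.6804 -0.6201  6.3367] open 0.0266
t 11.58 tcp [0.5694 0.2664 0.3584] F [-0.7599  0.2456 -3.1464] open 0.0264
t 13.43 tcp [ 0.5905 -0.1191  0.29  ] F [ 0.7895  0.8293 -0.7976] open 0.0263
```

View pics/s2.png

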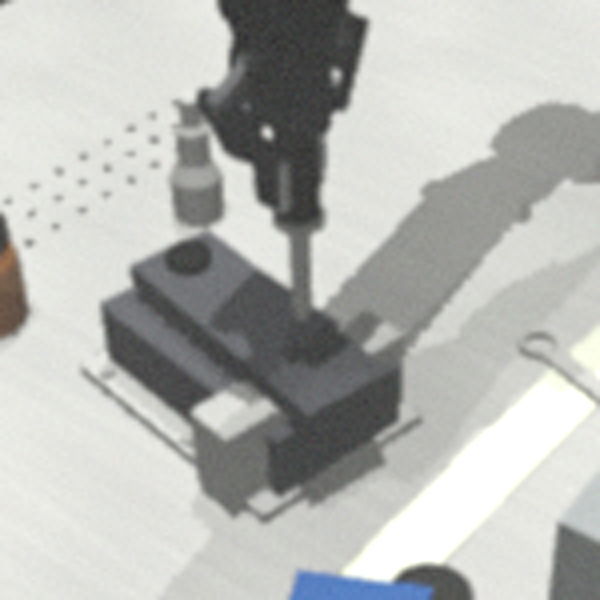

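Run:
```python
from h import *
b=np.array([.5903,-.1203])
env.movel(np.r_[b,.272],.1); st()
r=env.movel(np.r_[b,.180],.04,stop_force=6); print(r); s=st(); print("tip z",s["tcp_pos"][2]-.1675)
```

```text
t 13.86 tcp [ 0.5902 -0.1203  0.272 ] F [-0.2383 -0.2537 -0.1929] open 0.0263
True
t 15.32 tcp [ 0.5911 -0.1216  0.2097] F [ 2.1599 -2.0442 -2.629 ] open 0.0263
tip z 0.042151977291254444
```

Run:
```python
from h import *
s=st(); b=s["tcp_pos"][:2]
for i in range(6):
    r=env.movel(np.r_[b,.181],.04,stop_force=10); s=st(); print(r)
    if s["tcp_pos"][2]<.185: break
    b=s["tcp_pos"][:2]
p,d=camera("scene"); b=cv2.resize(p[90:240,150:300],(600,600),interpolation=cv2.INTER_CUBIC); cv2.imwrite("pics/s3.png",np.clip(b.astype(float)*1.6,0,255).astype(np.uint8))
```

```text
t 15.32 tcp [ 0.5911 -0.1216  0.2097] F [ 2.1599 -2.0442 -2.629 ] open 0.0263
t 16.01 tcp [ 0.5916 -0.122   0.1825] F [ 0.4559 -0.894   3.5581] open 0.0265
True
```

View pics/s3.png

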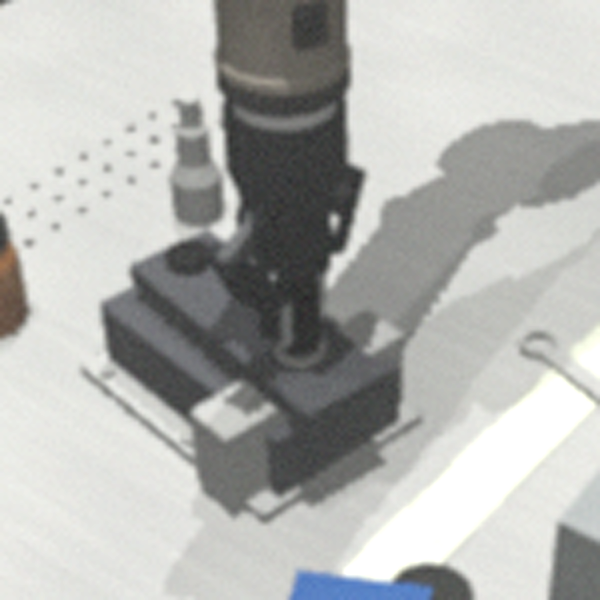

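Collar is seated on the plate (TCP 0.1825 m, exactly the expected value). Press lightly, release, retreat, then check.

Run:
```python
from h import *
s=st(); b=s["tcp_pos"][:2]
print(env.movel(np.r_[b,.179],.02,stop_force=12)); st()
env.grip(.06); env.dwell(.3); st()
env.movel(np.r_[b,.32],.15); env.reach([.5,.2,.33],down(.03)); env.dwell(.5); st()
p,d=camera("top"); np.save("top4_d.npy",d); p2,d2=camera("scene")
P=cloud("top",d); v,u=np.mgrid[:384,:512]; m=(u>268)&(u<294)&(v>175)&(v<200)&(P[...,2]>.125); print("grip top",m.sum(),np.median(P[m],0),np.percentile(P[m][:,2],[10,50,90]),"expect .144")
A=cv2.resize(p[155:250,250:345],(400,400),interpolation=cv2.INTER_CUBIC); B=cv2.resize(p2[120:220,170:270],(400,400),interpolation=cv2.INTER_CUBIC)
cv2.imwrite("pics/f.png",np.clip(np.hstack([A,B]).astype(float)*1.6,0,255).astype(np.uint8))
```

```text
t 16.06 tcp [ 0.5916 -0.122   0.1825] F [-0.2884 -0.5735  4.3976] open 0.0266
True
t 16.27 tcp [ 0.5929 -0.1222  0.1825] F [-0.8523  0.2548  6.6236] open 0.0266
t 16.98 tcp [ 0.5929 -0.1225  0.1819] F [-0.3305 -0.5597 -0.3597] open 0.0600
t 19.82 tcp [0.5001 0.1998 0.33  ] F [ 0.1267 -0.3368 -0.3523] open 0.0597
grip top 83 [ 0.5883 -0.1204  0.1422] [0.1381 0.1422 0.1459] expect .144
```

View pics/f.png

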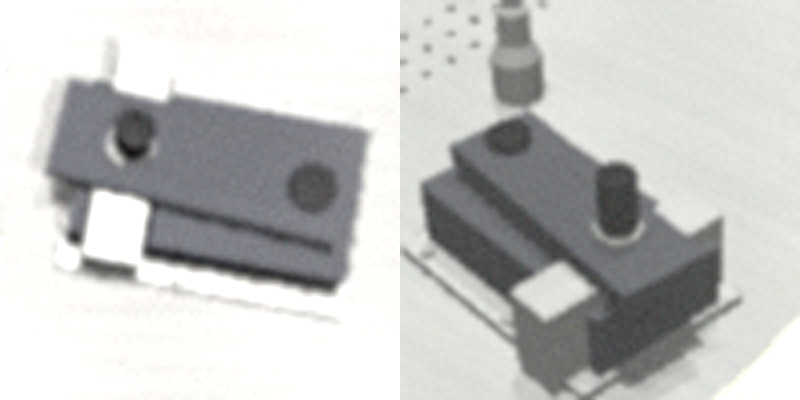

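```bash
python3 -c "
from cell import job; print(job.job_done())"
```

```text
the job is handed in; nothing more can be done
None
```

The clamp plate is back over the slide bar and the plain round-grip pin is locked through its eye into the bar's bore. I handed the job in at about 20 s on the robot clock; it reports no verdict.

- **What I did:** I pushed the plate across with the closed fingers. In the first top picture the bore showed at about +10 mm along the bar, and after the swing the eye lay over it to within about 0.5 mm. So the pin went straight in and I did not have to search for the bore.
- **Force stop:** The descent stopped once, with the tip already about 33 mm into the bore and only 2–3 N of side force. I realigned to where the arm had settled and went on until the collar touched the plate at a TCP height of 0.1825 m, as expected.
- **Last checks:** In the final pictures the pin stands upright, let go, with its collar on the plate. The grip's top measured 0.142 m against an expected 0.144 m; the same camera read the plate's top about 1 mm low. The gripper is clear of everything.
- **Not checked afterwards:** I did not measure the rack pins or bystanders again, but no planned path came near them and no force reading suggested contact.

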